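Close the storage canister with its pinch cap

ROBOT

A 7-joint arm with a two-finger parallel gripper is mounted at the origin on a cart in front of the work surface, level with it; the furniture and walls round the work are solid. World frame = base frame: x ahead of the robot, y to its left, z up, the work surface at z = 0. Lengths are in m, angles in degrees, forces in N, time in s.
With the tool pointing down it reaches from about 0.425 to 0.875 m from the base axis. Payload 4.7 kg.
Tool frame: the origin (TCP) lies at the very end of the fingers, on their centre line; the grasp point (between the pads) lies 19 mm behind it; z points along the fingers, y is the line along which they close (so a half turn about z gives the same grasp; the last joint's range is limited). The gripper opens to 85 mm and grips with 20 to 120 N. Pads are 22 mm wide; open, the fingers measure 114 mm over their backs; the gripper's body (76 mm by 85 mm) begins 54 mm behind the grasp point. The pads swing forward as they close: fully open they stand 13 mm farther back than shut.
Start: joints at [-64.337, 18.392, -4.016, 83.108, 1.295, 78.541, -3.26], TCP at [0.273, 0.59, 0.231] pointing down, gripper open.
Joint ranges: [-163.93, 163.93], [-17.29, 119.83], [-79.2, 71.16], [3.27, 140.29], [-89.18, 269.18], [5.43, 117.66], [-154.24, 154.24]. Speed limits (degrees/s): [147.25, 147.25, 180, 180, 180, 180, 180].

INTERFACE

Orientations are given as a 3x3 rotation matrix whose columns are the frame's x, y, z axes.
In Python, from cell import arm, cams gives the robot as it stands. The module is installed in compiled form; this text tells all that it offers.
- The arm moves only by the tool arm_command, never from a script. Its argument "motion" is a list of rows, each an object with "delta_pos": the shift along the tool's x, y, z in mm, a list of three; "twist": the turn about the tool's z in degrees. A call has 1 to 8 rows; each row is the pose to reach, as a shift and turn from the pose commanded when the call began, along the tool's axes at that moment; what a row does not reach only later rows make up. A row lasts 1/10 s, in which the tool goes at most 50 mm and 8.59 degrees, less where a joint would pass 70% of its speed; a pose out of reach is approached as far as the arm can. A call with a gripper value outside its range is refused whole. "grip" is the finger opening in mm, from 0 to 85.4, set as the call begins (left out, the last holds). The fingers move at their own pace and stop on an object; "grip_force" is the grip in N (left out, the last holds). Time passes only in rows, so rows that repeat a pose let the fingers close. It gives the time, the measured TCP pose, the force, the opening and the grip force at its end, in the units of the state.
- arm.sense(): the state, without advancing time (a new reading comes with each control period).
- cams.get_image(name): name is "scene" or "top" or "wrist"; returns a dict with "image" (480x640x3 uint8, red, green, blue), "range_z" (480x640 float32, m along the optical axis (not along the pixel's ray), 0 where there is no reading), "K" (3x3 intrinsics, pixels), "rvec" (rotation vector, rad) and "tvec" (3), from world to camera coordinates, as OpenCV has them; the wrist camera has in their place "T_tool_cam" (4x4, takes a point from camera to tool coordinates, whose origin is the TCP and whose axes are the flange's). Camera axes: x right, y down, z forward; pixel columns grow to the right and rows downward; lengths in m; the calibration is good to about 2 mm. A picture is of the moment at which its call begins: read the wrist's pose just before it.
- arm.finish_job(): hands the job in; it is judged then, once.
The state is a dict: "time": time; "qpos": joint angles; "qd": joint speeds; "joint_efforts": joint torques, N m; "tool_pos": TCP position; "orientation": TCP orientation; "ft_force": force on the tool from outside, world axes, zero at the start; "ft_torque": the same for the moment, N m; "gripper_width": opening from 0.0 (shut) to 1.0 (fully open); "grip_force": force on a finger pad.
Only numpy, scipy, OpenCV 4.12 (cv2) and the standard library are available. Lean on these libraries where they do the work, as an engineer would, in place of code of your own. Each camera call takes 0.05 s, during which the arm holds its last target. There are 200 camera calls.

TASK

Pick up the canister's cap by pinching its two sprung tabs together, lower it into the canister's mouth with the tabs still pinched and press it gently onto the springy seal until its hooks are below the rim, then let go so that both tabs spring fully out under the rim and the cap stays locked on, level. The rim's height differs each time, so feel for the seal and never force the cap. Leave the canister standing where it is and the things around undisturbed.

Things in the scene. Friction and masses are not known exactly. Their poses are not given: they have to be found in the camera images.
- cap: Round cap, 100 mm wide, 68 high, about 140 g, lying right way up. Origin: centre of underside, z up. White plug radius 42.3 mm, z 0 to 36 mm (lowest 5 mm taper to radius 38); steel flange radius 50, z 36 to 40; on it two upright grey ears at +y and -y. Each ear is one piece with a square hook (z 5 to 10 mm, 22 wide) out of the plug's side; hook ends at radius 47 mm free, 42 fully pinched.
- cap_grip (a point): point on the cap's axis midway between the two ears, 61 mm above the cap's origin (21 mm above the flange's top), axes as the cap's. Ears: z = 41 to 68 mm above the cap's origin, 28 mm wide along x, 8 mm thick; outer faces 48 mm apart along y when free, 38 mm fully pinched. Finger tips go just above the flange, outside the ears.
- tab_a (a joint): inward travel of the +y ear and hook, m: 0 sprung out, 0.005 fully pinched (hard stop); its spring pushes out with about 2 N at 0, 6 N at 0.005
- tab_b (a joint): inward travel of the -y ear and hook, m: the same as tab_a
- canister: Round white canister standing loose, 117 mm wide, about 100 mm high, about 1.1 kg. Origin: centre of its foot, z up. Its height-adjustable steel collar ends in an inward rim 22 mm thick with a round mouth of radius 44 mm; under the rim the inside is wider (radius 51) and empty down to 6 mm above the foot. The cap fits at any turn.
- canister_mouth (a point): point on the canister's axis 100 mm above its foot. The rim's real top lies up to 12 mm above or below it, different each time, not measured. On the rim a black seal ring (radius 46 to 50.5 mm) stands 5 mm proud; the cap's flange meets it and pushes it straight down: 2 N starts it, 5 N = 1 mm, 8 N = 2 mm, 11 N = 3 mm, then rigid. Over 20 N harms it. Hooks clear the rim from 1 mm.
- jam_jar: bystander: jam jar with yellow lid, 71 mm across, 110 mm high; origin at the centre of its underside
- spice_jar: bystander: small spice jar with yellow cap, 45 mm across, 100 mm high; origin at the centre of its underside
- kitchen_timer: bystander: white wind-up timer, 63 mm square, 44 mm high; origin at the centre of its underside
- salt_shaker: bystander: glass salt shaker with grey top, 44 mm across, 90 mm high; origin at the centre of its underside

How it is judged:
By the outcome, as a careful person would: the job done as asked, in the order asked, and still so for the second after the job is handed in, with the robot touching nothing.
It also fails if it takes over 45 s, if anything falls off the work surface, if the arm or the gripper's body presses on something with over 40 N, if the wrist force passes 120 N, or if a joint passes its speed limit or range.

## Working session

There is one attempt and no reset: what is moved stays moved. The work goes in short steps, Python scripts to look and compute and a tool call to move; the robot and the scene stay as the last step left them, time stands still between calls to the robot, and variables do not carry over. Pictures are saved under pics/ and viewed, at most 10 in all, crops included, and the job is handed in when it is done.

Besides the shell and the picture viewer there is one more tool, called after "Request:" as name(argument=value, ...), one argument or row to a line, values as JSON. arm_command: Moves the arm, as the interface text tells. Its arguments: {"type":"object","properties":{"motion":{"type":"array"},"grip":{"type":"number"},"grip_force":{"type":"number"}},"required":["motion"]}

```bash
mkdir -p pics; cat > h.py <<'E'
from cell import arm, cams
import numpy as np, cv2
def cloud(d,s=None):
    Z=d["range_z"];K=d["K"];v,u=np.mgrid[:480,:640]
    P=np.stack([(u-K[0,2])/K[0,0]*Z,(v-K[1,2])/K[1,1]*Z,Z],-1)
    if "rvec" in d:
        R=cv2.Rodrigues(np.array(d["rvec"],float))[0];W=(P-np.array(d["tvec"]).ravel())@R
    else:
        T=np.array(d["T_tool_cam"]);W=(P@T[:3,:3].T+T[:3,3])@np.array(s["orientation"]).T+np.array(s["tool_pos"])
    W[Z==0]=np.nan
    return W
E
python3 - <<'E'
from h import *
s=arm.sense();print({k:np.round(v,3).tolist() for k,v in s.items()})
for n in("scene","top"):
    d=cams.get_image(n);np.savez(n,**d);cv2.imwrite(f"pics/{n}.png",d["image"][:,:,::-1])
    print(n,(d["range_z"]>0).mean())
    W=cloud(d);print(np.nanpercentile(W.reshape(-1,3),[5,50,95],axis=0).round(3).tolist())
E
```

```text
{'time': 0.0, 'qpos': [-64.338, 18.44, -4.014, 83.177, 1.296, 78.543, -3.259], 'qd': [-0.057, 0.002, 0.008, 0.154, -0.029, 0.115, -0.06], 'joint_efforts': [-0.001, -49.356, -0.382, -31.434, 0.013, 0.011, 0.0], 'tool_pos': [0.273, 0.589, 0.23], 'orientation': [[-0.907, 0.42, -0.001], [0.42, 0.907, -0.002], [-0.0, -0.002, -1.0]], 'ft_force': [0.553, -0.17, -0.43], 'ft_torque': [0.044, -0.014, -0.022], 'grip_force': 0.0, 'gripper_width': 1.0}
scene 0.9829915364583334
[[-0.004, -0.376, -0.872], [0.647, 0.083, 0.006], [1.028, 2.4, 0.519]]
top 0.9958365885416667
[[-0.03, -0.748, -0.875], [0.611, 0.111, -0.001], [1.012, 0.892, 0.596]]
```

View pics/top.png

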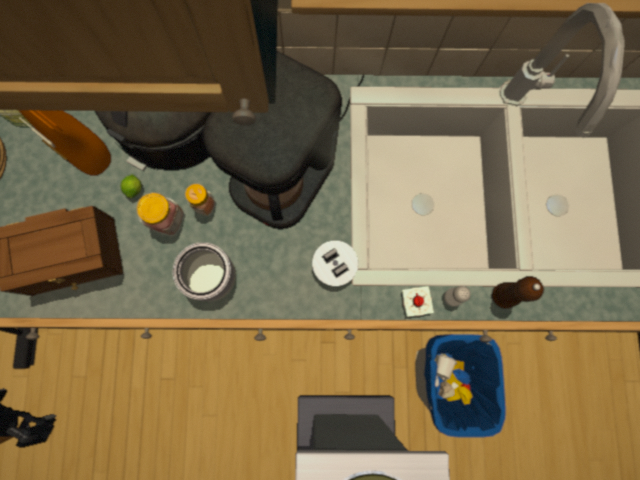

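View pics/scene.png

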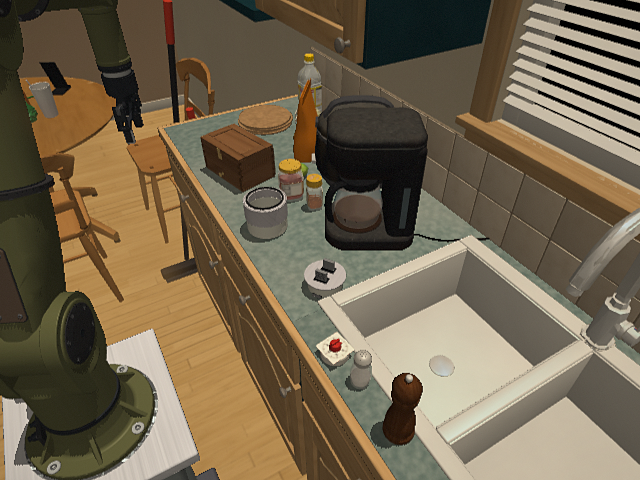

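The top view shows the cap at about (335,263) with its ears along a diagonal and the open canister at about (203,271). Next to the canister are the jars at (157,211) and (199,197). The timer is at (418,302), the shaker at (457,296), and the coffee maker is behind the cap.

```bash
python3 - <<'E'
from h import *
def circ(p):
    A=np.c_[2*p,np.ones(len(p))];c=np.linalg.lstsq(A,(p**2).sum(1),rcond=None)[0];return c[:2],np.sqrt(c[2]+c[:2]@c[:2])
for n in("top","scene"):
    d=dict(np.load(n+".npz"));W=cloud(d);im=d["image"]
    x,y,z=W[...,0],W[...,1],W[...,2]
    # rough centers
    if n=="top":
        c0=np.nanmedian(W[255:272,325:345].reshape(-1,3),0);k0=np.nanmedian(W[262:280,195:212].reshape(-1,3),0);print(c0,k0)
    print(n,"table",np.nanmedian(z[np.hypot(x-c0[0],y-c0[1]-.0)<.2]))
    near=np.hypot(x-c0[0],y-c0[1])<.08
    m=near&(z>.03)&(z<.048); p=W[m]; print("flange",m.sum(),p[:,:2].min(0),p[:,:2].max(0),p[:,:2].min(0)/2+p[:,:2].max(0)/2,np.median(p[:,2]))
    h=cv2.convexHull((p[:,:2]*1000).astype(np.float32))[:,0];print(" hull circ",circ(h),cv2.minEnclosingCircle(h))
    m=near&(z>.058)&(z<.08);q=W[m];print("ears",m.sum(),q.mean(0),q[:,2].max())
    r=cv2.minAreaRect((q[:,:2]*1000).astype(np.float32));print(" rect",r)
    qq=q[:,:2]-q[:,:2].mean(0);w,V=np.linalg.eigh(qq.T@qq/len(qq));print(" pca",np.sqrt(w),np.degrees(np.arctan2(V[1],V[0])))
    near=np.hypot(x-k0[0],y-k0[1])<.1
    zz=z[near&(z>.07)&(z<.14)];print("can z hist",np.histogram(zz,np.arange(.07,.142,.004)))
    m=near&(z>np.percentile(zz,60)-.006)&(z<np.percentile(zz,60)+.008)&(np.hypot(x-k0[0],y-k0[1])<.075)
    h=cv2.convexHull((W[m][:,:2]*1000).astype(np.float32))[:,0];print(" can",m.sum(),np.median(W[m][:,2]),circ(h),cv2.minEnclosingCircle(h))
E
```

```text
[0.54542976 0.07951807 0.04030052] [0.53174099 0.36983993 0.00526384]
top table 0.007310071686173383
flange 1511 [0.497569   0.02785061] [0.59472959 0.12551639] [0.54614929 0.0766835 ] 0.039606028992108175
 hull circ (array([546.21190435,  77.01270666]), np.float64(49.31730985691674)) ((546.2777099609375, 76.96466827392578), 49.83222579956055)
ears 111 [0.54536553 0.07736004 0.06706838] 0.07197280573812549
 rect ((546.0282592773438, 76.97244262695312), (48.16554641723633, 27.803768157958984), 33.88834762573242)
 pca [0.00812875 0.02005214] [ -54.95296704 -144.95296704]
can z hist (array([ 14,  29,  37,  44,  60,  73, 508, 397, 198,   8,   0,   0,   0,
         0,   0,   0,   0]), array([0.07 , 0.074, 0.078, 0.082, 0.086, 0.09 , 0.094, 0.098, 0.102,
       0.106, 0.11 , 0.114, 0.118, 0.122, 0.126, 0.13 , 0.134, 0.138]))
 can 1061 0.0982548422934473 (array([520.7383574 , 353.11407568]), np.float64(57.289906746508336)) ((520.3009643554688, 352.0123596191406), 58.534671783447266)
scene table 3.700853669745153e-05
flange 836 [0.49513025 0.02637468] [0.5941101  0.12779763] [0.54462018 0.07708615] 0.03916260712745901
 hull circ (array([544.32480189,  76.92622428]), np.float64(50.19201993935755)) ((544.44140625, 78.1874771118164), 52.28003692626953)
ears 116 [0.54350194 0.07509434 0.06462653] 0.07034390386988694
 rect ((544.5230102539062, 76.6154556274414), (50.9259033203125, 29.338790893554688), 33.2672119140625)
 pca [0.00842754 0.02018728] [ -56.65103231 -146.65103231]
can z hist (array([ 57,  66,  81,  94,  89, 108, 232, 174,  57,   0,   0,   0,   0,
         0,   0,   0,   0]), array([0.07 , 0.074, 0.078, 0.082, 0.086, 0.09 , 0.094, 0.098, 0.102,
       0.106, 0.11 , 0.114, 0.118, 0.122, 0.126, 0.13 , 0.134, 0.138]))
 can 457 0.09766337326398297 (array([520.21715453, 353.83912559]), np.float64(57.55493628241393)) ((520.6429443359375, 353.295166015625), 60.574562072753906)
```

Request:
arm_command(
  motion=[
    {"delta_pos":[-40,-14,-3],"twist":4},
    {"delta_pos":[-80,-28,-6],"twist":8},
    {"delta_pos":[-120,-41,-9],"twist":12},
    {"delta_pos":[-160,-55,-12],"twist":16},
    {"delta_pos":[-200,-69,-15],"twist":20},
    {"delta_pos":[-240,-82,-18],"twist":24},
    {"delta_pos":[-280,-96,-20],"twist":28},
    {"delta_pos":[-324,-110,-20],"twist":31.2},
  ],
)

```text
time: 0.9
tool_pos: [0.5215, 0.353, 0.2514]
orientation: [[-0.557, 0.83, -0.0], [0.83, 0.557, 0.001], [0.001, 0.0, -1.0]]
ft_force: [0.3, 1.4, -0.2]
gripper_width: 1.002
grip_force: 0.0
```

Request:
arm_command(
  motion=[
    {"delta_pos":[0,0,0],"twist":0},
    {"delta_pos":[0,0,0],"twist":0},
    {"delta_pos":[0,0,0],"twist":0},
    {"delta_pos":[0,0,0],"twist":0},
  ],
)

```text
time: 1.3
tool_pos: [0.5196, 0.3555, 0.2511]
orientation: [[-0.561, 0.828, -0.001], [0.828, 0.561, 0.0], [0.001, -0.001, -1.0]]
ft_force: [-0.5, -0.1, -0.7]
gripper_width: 1.003
grip_force: 0.0
```

```bash
python3 - <<'E'
from h import *
s=arm.sense();print({k:np.round(v,4).tolist() for k,v in s.items()})
d=cams.get_image("wrist");np.savez("w1",**d,tool_pos=s["tool_pos"],orientation=s["orientation"]);cv2.imwrite("pics/w1.png",d["image"][:,:,::-1])
print(np.round(d["T_tool_cam"],3).tolist())
E
```

```text
{'time': 1.3, 'qpos': [-44.9331, 15.3319, 10.0565, 85.0212, -2.7345, 79.9112, -0.619], 'qd': [-0.2388, -0.1653, 0.2013, -0.1662, 0.1758, -0.0218, 0.0646], 'joint_efforts': [0.5283, -45.8856, 2.1051, -31.541, 0.049, 0.0031, -0.0008], 'tool_pos': [0.5196, 0.3555, 0.2511], 'orientation': [[-0.561, 0.8278, -0.0009], [0.8278, 0.561, 0.0004], [0.0008, -0.0005, -1.0]], 'ft_force': [-0.514, -0.1274, -0.7298], 'ft_torque': [-0.0146, 0.0297, 0.0086], 'grip_force': 0.0, 'gripper_width': 1.0026}
[[-0.001, -0.958, -0.286, 0.072], [1.0, -0.001, -0.001, 0.0], [0.001, -0.286, 0.958, -0.144], [0.0, 0.0, 0.0, 1.0]]
```

View pics/w1.png

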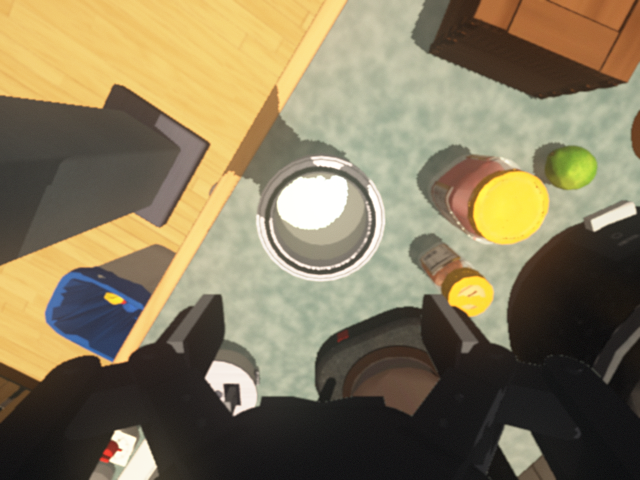

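The wrist view shows the canister's mouth and its black seal ring centred near (321,218), with the jars well to the side.

```bash
cat >> h.py <<'E'
def rim(f):
    d=dict(np.load(f));W=cloud(d,d);im=d["image"]
    g=im.max(2);r0=np.array([.5205,.3535])
    rr=np.hypot(W[...,0]-r0[0],W[...,1]-r0[1])
    m=(g<70)&(rr<.056)&(rr>.04)&(W[...,2]>.07)
    print("seal px",m.sum(),"z",np.nanmedian(W[m][:,2]))
    m2=(rr>.05)&(rr<.057)&(W[...,2]>.07);print("collar z",np.nanpercentile(W[m2][:,2],[10,50,90]))
    m2=(rr>.0462)&(rr<.0500)&(W[...,2]>.07);zs=np.nanmedian(W[m2][:,2]);print("seal z",np.nanpercentile(W[m2][:,2],[10,50,90]))
    mm=(rr<.0595)&(W[...,2]>.07)
    R=np.array(d["orientation"]);T=np.array(d["T_tool_cam"]);K=d["K"]
    M=R@T[:3,:3];o=R@T[:3,3]+d["tool_pos"]
    def plane(uv,h):
        r=np.c_[(uv-K[[0,1],[0,1]*0+2])/K[[0,1],[0,1]],np.ones(len(uv))]@M.T
        return o+r*((h-o[2])/r[:,2])[:,None]
    for nm,mask,h in(("seal",m,zs),("collar",mm,zs-.005)):
        uv=cv2.findContours(mask.astype(np.uint8),cv2.RETR_EXTERNAL,cv2.CHAIN_APPROX_NONE)[0]
        uv=max(uv,key=len)[:,0].astype(float) if nm=="collar" else np.argwhere(mask)[:,::-1].astype(float)
        p=plane(uv,h)[:,:2]
        for _ in range(4):
            c=np.linalg.lstsq(np.c_[2*p,np.ones(len(p))],(p**2).sum(1),rcond=None)[0];R_=np.sqrt(c[2]+c[:2]@c[:2])
            e=np.hypot(*(p-c[:2]).T)-R_;p=p[abs(e)<max(2*e.std(),.001)]
        print(nm,c[:2].round(4),R_.round(4),len(p),"std",e.std().round(4))
E
python3 -c "
from h import *
rim('w1.npz')"
```

```text
seal px 11981 z 0.3149664975789471
collar z [0.09935745 0.31003439 0.31902256]
seal z [0.10425668 0.29422034 0.32232623]Traceback (most recent call last):
  File "<string>", line 3, in <module>
    rim('w1.npz')
    ~~~^^^^^^^^^^
  File "h.py", line 29, in rim
    p=plane(uv,h)[:,:2]
      ~~~~~^^^^^^
  File "h.py", line 24, in plane
    r=np.c_[(uv-K[[0,1],[0,1]*0+2])/K[[0,1],[0,1]],np.ones(len(uv))]@M.T
                        ~~~~~~~^~
TypeError: can only concatenate list (not "int") to list
```

Gripper points have got in, so I'll limit the heights.

```bash
sed -i 's/\[0,1\]\*0+2/[2,2]/; s/W\[...,2\]>.07/abs(W[...,2]-.1)<.03/g' h.py
python3 -c "
from h import *
rim('w1.npz')"
```

```text
seal px 0 z nan
collar z [0.09850412 0.09985541 0.10141553]
seal z [0.10061366 0.10482033 0.10583751]
seal [0. 0.] 0.0 0 std nan
collar [0.519  0.3534] 0.0578 348 std 0.0004
  return np.nanmean(a, axis, out=out, keepdims=keepdims)
  ret = _var(a, axis=axis, dtype=dtype, out=out, ddof=ddof,
  arrmean = um.true_divide(arrmean, div, out=arrmean,
  ret = ret.dtype.type(ret / rcount)
```

Request:
arm_command(
  motion=[
    {"delta_pos":[-35,-19,8],"twist":0},
    {"delta_pos":[-70,-39,16],"twist":0},
    {"delta_pos":[-105,-58,24],"twist":0},
    {"delta_pos":[-140,-77,32],"twist":0},
    {"delta_pos":[-175,-97,40],"twist":0},
    {"delta_pos":[-210,-116,50],"twist":0},
    {"delta_pos":[-245,-135,60],"twist":0},
    {"delta_pos":[-245,-135,60],"twist":0},
  ],
)

```text
time: 2.15
tool_pos: [0.5453, 0.0684, 0.1904]
orientation: [[-0.552, 0.834, -0.001], [0.834, 0.552, -0.003], [-0.002, -0.003, -1.0]]
ft_force: [-0.0, 0.2, -0.5]
gripper_width: 1.005
grip_force: 0.0
```

Request:
arm_command(
  motion=[
    {"delta_pos":[0,0,0],"twist":0},
    {"delta_pos":[0,0,0],"twist":0},
    {"delta_pos":[0,0,0],"twist":0},
  ],
)

```text
time: 2.45
tool_pos: [0.5458, 0.0773, 0.1916]
orientation: [[-0.561, 0.828, 0.001], [0.828, 0.561, 0.001], [0.0, 0.001, -1.0]]
ft_force: [0.0, 0.5, -0.7]
gripper_width: 0.996
grip_force: 0.0
```

```bash
cat >> h.py <<'E'
def snap(f):
    s=arm.sense();d=cams.get_image("wrist");np.savez(f,**d,**{k:s[k] for k in("tool_pos","orientation","ft_force")});cv2.imwrite(f"pics/{f}.png",d["image"][:,:,::-1])
E
python3 - <<'E'
from h import *
snap("w2");d=dict(np.load("w2.npz"));W=cloud(d,d)
print(d["tool_pos"],d["ft_force"])
rr=np.hypot(W[...,0]-.545,W[...,1]-.077);z=W[...,2]
def plane(uv,h):
    R=d["orientation"];T=d["T_tool_cam"];K=d["K"];M=R@T[:3,:3];o=R@T[:3,3]+d["tool_pos"]
    r=np.c_[(uv-K[[0,1],[2,2]])/K[[0,1],[0,1]],np.ones(len(uv))]@M.T
    return o+r*((h-o[2])/r[:,2])[:,None]
m=(rr<.06)&(z>.025)&(z<.085)
fl=(rr<.06)&(z>.034)&(z<.046);print("flange z",np.median(z[fl]),fl.sum())
uv=max(cv2.findContours(fl.astype(np.uint8),0,1)[0],key=len)[:,0].astype(float)
p=plane(uv,.04)[:,:2]
for _ in range(5):
    c=np.linalg.lstsq(np.c_[2*p,np.ones(len(p))],(p**2).sum(1),rcond=None)[0];R_=np.sqrt(c[2]+c[:2]@c[:2])
    e=np.hypot(*(p-c[:2]).T)-R_;p=p[abs(e)<max(2*e.std(),.0008)]
print("flange circ",c[:2],R_,len(p),e.std())
ear=(rr<.04)&(z>.062)&(z<.08);n,lab=cv2.connectedComponents(ear.astype(np.uint8))
u=np.argwhere(ear)[:,::-1].astype(float);q=plane(u,.068)[:,:2]
print("ears",len(q),np.median(z[ear]),cv2.minAreaRect((q*1000).astype(np.float32)),q.mean(0))
ce=[]
for i in range(1,n):
    if (lab==i).sum()>100: 
        ce.append(plane(np.argwhere(lab==i)[:,::-1].astype(float),.068)[:,:2].mean(0));print((lab==i).sum(),ce[-1])
if len(ce)==2: v=ce[1]-ce[0];print("angle",np.degrees(np.arctan2(v[1],v[0])),"sep",np.hypot(*v),"mid",(ce[0]+ce[1])/2)
print("tool y ang",np.degrees(np.arctan2(d["orientation"][1,1],d["orientation"][0,1])))
c2=np.append(c[:2],.04);print("delta tool to flange centre",(d["orientation"].T@(c2-d["tool_pos"])*1000).round(1))
E
```

```text
[0.54581427 0.07734515 0.19163186] [ 0.04994191  0.48960503 -0.69780436]
flange z 0.04184467785010951 8449
flange circ [0.54557959 0.07793363] 0.049528419942029535 306 0.0002675806529485905
ears 679 0.06954022292082387 ((544.9185180664062, 78.8941879272461), (48.04425048828125, 29.034717559814453), 34.090518951416016) [0.54480853 0.07863439]
345 [0.52855534 0.06782441]
334 [0.561597   0.08980039]
angle 33.627857126693016 sep 0.03968242766371212 mid [0.54507617 0.0788124 ]
tool y ang 34.14105062631227
delta tool to flange centre [  0.6   0.  151.6]
```

View pics/w2.png

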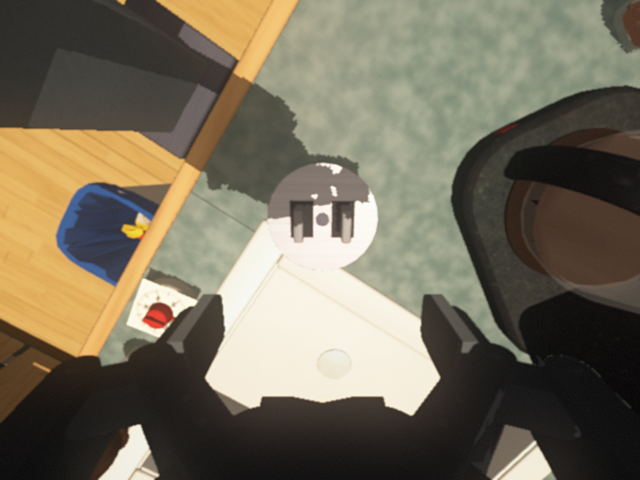

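Request:
arm_command(
  motion=[
    {"delta_pos":[0.5,0,25],"twist":0.5},
    {"delta_pos":[0.5,0,50],"twist":0.5},
    {"delta_pos":[0.5,0,75],"twist":0.5},
    {"delta_pos":[0.5,0,100],"twist":0.5},
    {"delta_pos":[0.5,0,120],"twist":0.5},
    {"delta_pos":[0.5,0,130],"twist":0.5},
    {"delta_pos":[0.5,0,130],"twist":0.5},
    {"delta_pos":[0.5,0,130],"twist":0.5},
  ],
  grip=66,
  grip_force=40,
)

```text
time: 3.3
tool_pos: [0.5462, 0.0761, 0.0621]
orientation: [[-0.552, 0.834, 0.001], [0.834, 0.552, 0.0], [-0.0, 0.001, -1.0]]
ft_force: [0.3, 0.6, -0.3]
gripper_width: 0.772
grip_force: 0.0
```

Request:
arm_command(
  motion=[
    {"delta_pos":[1,0.3,6],"twist":0},
    {"delta_pos":[1,0.3,12],"twist":0},
    {"delta_pos":[1,0.3,18],"twist":0},
    {"delta_pos":[1,0.3,18],"twist":0},
    {"delta_pos":[1,0.3,18],"twist":0},
  ],
)

```text
time: 3.8
tool_pos: [0.5451, 0.0765, 0.0432]
orientation: [[-0.551, 0.834, -0.0], [0.834, 0.551, -0.0], [0.0, -0.0, -1.0]]
ft_force: [0.0, 0.0, 0.1]
gripper_width: 0.771
grip_force: 0.0
```

Request:
arm_command(
  motion=[
    {"delta_pos":[0.7,0.8,0],"twist":0},
    {"delta_pos":[0.7,0.8,0],"twist":0},
  ],
)

```text
time: 4.0
tool_pos: [0.5458, 0.0779, 0.0436]
orientation: [[-0.551, 0.834, 0.001], [0.834, 0.551, 0.0], [-0.0, 0.001, -1.0]]
ft_force: [1.0, -0.0, -0.1]
gripper_width: 0.773
grip_force: 0.0
```

Request:
arm_command(
  motion=[
    {"delta_pos":[0,0,0],"twist":0},
    {"delta_pos":[0,0,0],"twist":0},
    {"delta_pos":[0,0,0],"twist":0},
    {"delta_pos":[0,0,0],"twist":0},
  ],
  grip=45,
)

```text
time: 4.4
tool_pos: [0.5458, 0.0777, 0.0437]
orientation: [[-0.551, 0.834, 0.001], [0.834, 0.551, 0.0], [-0.0, 0.001, -1.0]]
ft_force: [-0.5, 0.1, 2.2]
gripper_width: 0.527
grip_force: 3.1
```

Request:
arm_command(
  motion=[
    {"delta_pos":[0,0,0],"twist":0},
    {"delta_pos":[0,0,0],"twist":0},
    {"delta_pos":[0,0,0],"twist":0},
    {"delta_pos":[0,0,0],"twist":0},
    {"delta_pos":[0,0,0],"twist":0},
    {"delta_pos":[0,0,0],"twist":0},
  ],
  grip=30,
)

```text
time: 5.0
tool_pos: [0.5461, 0.0776, 0.0448]
orientation: [[-0.551, 0.834, 0.001], [0.834, 0.551, 0.001], [-0.0, 0.001, -1.0]]
ft_force: [-3.5, -0.2, 9.9]
gripper_width: 0.395
grip_force: 40.9
```

Request:
arm_command(
  motion=[
    {"delta_pos":[0,0,-3],"twist":0},
    {"delta_pos":[0,0,-8],"twist":0},
    {"delta_pos":[0,0,-15],"twist":0},
    {"delta_pos":[0,0,-22],"twist":0},
    {"delta_pos":[0,0,-30],"twist":0},
    {"delta_pos":[0,0,-30],"twist":0},
    {"delta_pos":[0,0,-30],"twist":0},
  ],
)

```text
time: 5.7
tool_pos: [0.5457, 0.0777, 0.0736]
orientation: [[-0.551, 0.834, 0.001], [0.834, 0.551, 0.0], [-0.0, 0.001, -1.0]]
ft_force: [0.2, 0.3, -0.9]
gripper_width: 0.39
grip_force: 40.3
```

```bash
python3 - <<'E'
from h import *
print(arm.sense()["ft_force"])
snap("w3");a=cv2.imread("pics/w3.png")
d=cams.get_image("scene");b=d["image"][:,:,::-1][180:340,230:430]
b=cv2.resize(b,(600,480),interpolation=cv2.INTER_CUBIC)
cv2.imwrite("pics/c3.png",cv2.resize(np.hstack([a[:,120:520],b]),(800,384)))
E
```

```text
[ 0.21149198  0.32992082 -0.91170515]
```

View pics/c3.png

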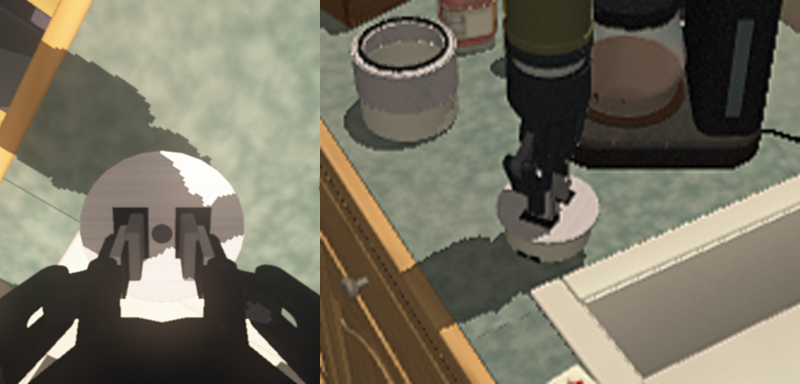

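The cap is off the counter with the pads on both ears. Next I'll check its level, its height and its offset from the tool.

```bash
cat >> h.py <<'E'
def held(f):
    d=dict(np.load(f+".npz"));T=d["T_tool_cam"];K=d["K"];Z=d["range_z"];v,u=np.mgrid[:480,:640]
    P=np.stack([(u-K[0,2])/K[0,0]*Z,(v-K[1,2])/K[1,1]*Z,Z],-1)@T[:3,:3].T+T[:3,3]
    rr=np.hypot(P[...,0],P[...,1])
    m=(rr<.056)&(P[...,2]>-.012)&(P[...,2]<.016)&(Z>0)&(P[...,0]>.0)
    m=cv2.morphologyEx(m.astype(np.uint8),cv2.MORPH_OPEN,np.ones((3,3)))>0
    q=P[m];q=q[(abs(q[:,1])>.03)|(q[:,0]>.02)]
    zf=np.median(q[:,2]);
    for _ in range(4):
        A=np.c_[q[:,:2],np.ones(len(q))];c=np.linalg.lstsq(A,q[:,2],rcond=None)[0];e=q[:,2]-A@c;q=q[abs(e)<max(2*e.std(),.001)]
    print("flange in tool: n",len(q),"z0",c[2]*1000,"tilt deg x,y",np.degrees(c[:2]))
    uv=max(cv2.findContours(m.astype(np.uint8),0,1)[0],key=len)[:,0].astype(float)
    r=np.c_[(uv-K[[0,1],[2,2]])/K[[0,1],[0,1]],np.ones(len(uv))]@T[:3,:3].T;o=T[:3,3]
    p=(o+r*((c[2]-o[2])/r[:,2])[:,None])[:,:2];k=np.hypot(*p.T);p=p[(p[:,0]>.008)&(k>.044)]
    for _ in range(6):
        c=np.linalg.lstsq(np.c_[2*p,np.ones(len(p))],(p**2).sum(1),rcond=None)[0];R=np.sqrt(c[2]+c[:2]@c[:2])
        e=np.hypot(*(p-c[:2]).T)-R;p=p[abs(e)<max(2*e.std(),.0006)]
    print("circle in tool",c[:2]*1000,R*1000,len(p),e.std()*1000)
E
python3 -c "
from h import *
held('w3')"
```

```text
flange in tool: n 10910 z0 3.169830062933227 tilt deg x,y [-0.08422374  0.14385379]
circle in tool [1.21530961 0.12028368] 49.03837802036657 268 0.16538064394636695
```

```bash
cat >> h.py <<'E'
def can(f,c0=(.5200,.3535),lo=.094,hi=.112):
    d=dict(np.load(f));W=cloud(d,d);K=d["K"];im=d["image"].max(2).astype(int)
    R=d["orientation"];T=d["T_tool_cam"];M=R@T[:3,:3];o=R@T[:3,3]+d["tool_pos"]
    rr=np.hypot(W[...,0]-c0[0],W[...,1]-c0[1]);z=W[...,2];m=(rr<.068)&(z>lo)&(z<hi)
    def fit(uv,h,nm):
        r=np.c_[(uv-K[[0,1],[2,2]])/K[[0,1],[0,1]],np.ones(len(uv))]@M.T
        p=(o+r*((h-o[2])/r[:,2])[:,None])[:,:2]
        for _ in range(6):
            c=np.linalg.lstsq(np.c_[2*p,np.ones(len(p))],(p**2).sum(1),rcond=None)[0];r_=np.sqrt(c[2]+c[:2]@c[:2])
            e=np.hypot(*(p-c[:2]).T)-r_;p=p[abs(e)<max(2*e.std(),.0005)]
        print(nm,c[:2].round(5),r_.round(5),len(p),e.std().round(5))
    cs,_=cv2.findContours(m.astype(np.uint8),cv2.RETR_CCOMP,1)
    cs=sorted(cs,key=len)[::-1][:2]
    for c in cs: fit(c[:,0].astype(float),.0998,"contour@collar")
    for t in(60,80,100):
        k=m&(im<t)&(rr>.043)&(rr<.054)
        if k.sum()>50: fit(np.argwhere(k)[:,::-1].astype(float),.1045,f"dark{t} {k.sum()}")
    top=m&(z>.1025);fit(np.argwhere(top)[:,::-1].astype(float),.1045,f"raised {top.sum()} ")
E
python3 - <<'E'
from h import *
can("w1.npz")
for n in("top","scene"):
    d=dict(np.load(n+".npz"));W=cloud(d);z=W[...,2];rr=np.hypot(W[...,0]-.52,W[...,1]-.3535)
    K=d["K"];R=cv2.Rodrigues(d["rvec"])[0];o=-R.T@d["tvec"].ravel()
    m=(rr<.066)&(z>.092)&(z<.112);c=max(cv2.findContours(m.astype(np.uint8),0,1)[0],key=len)[:,0].astype(float)
    r=np.c_[(c-K[[0,1],[2,2]])/K[[0,1],[0,1]],np.ones(len(c))]@R;p=(o+r*((.0985-o[2])/r[:,2])[:,None])[:,:2]
    for _ in range(5):
        c=np.linalg.lstsq(np.c_[2*p,np.ones(len(p))],(p**2).sum(1),rcond=None)[0];r_=np.sqrt(c[2]+c[:2]@c[:2]);e=np.hypot(*(p-c[:2]).T)-r_;p=p[abs(e)<max(2*e.std(),.001)]
    print(n,c[:2],r_,len(p),e.std())
E
```

```text
contour@collar [0.5191  0.35309] 0.0577 336 0.00024
contour@collar [0.51859 0.35384] 0.04331 243 0.00025
dark80 182 [0.51891 0.35282] 0.04722 178 0.00052
dark100 1025 [0.51859 0.35296] 0.04758 1014 0.00085
raised 1715  [0.51908 0.35309] 0.04788 1711 0.00136
top [0.51958892 0.35113763] 0.057480090005889085 162 0.0005869042522009354
scene [0.51635459 0.34678797] 0.05815333560631638 98 0.0011667329235757933
```

Request:
arm_command(
  motion=[
    {"delta_pos":[0,0,-25],"twist":0},
    {"delta_pos":[0,0,-55],"twist":0},
    {"delta_pos":[0,0,-85],"twist":0},
    {"delta_pos":[10,5,-110],"twist":0},
    {"delta_pos":[35,19,-125],"twist":0},
    {"delta_pos":[65,35,-130],"twist":0},
    {"delta_pos":[95,51,-130],"twist":0},
    {"delta_pos":[125,67,-130],"twist":0},
  ],
)

```text
time: 6.6
tool_pos: [0.5322, 0.22, 0.2033]
orientation: [[-0.551, 0.835, 0.0], [0.835, 0.551, 0.0], [0.0, 0.0, -1.0]]
ft_force: [1.2, 0.3, -1.0]
gripper_width: 0.393
grip_force: 40.3
```

Request:
arm_command(
  motion=[
    {"delta_pos":[30,16,0],"twist":0},
    {"delta_pos":[60,32,0],"twist":0},
    {"delta_pos":[90,47,0],"twist":0},
    {"delta_pos":[110,58,0],"twist":0},
    {"delta_pos":[119,62.6,0],"twist":0},
    {"delta_pos":[119,62.6,0],"twist":0},
    {"delta_pos":[119,62.6,0],"twist":0},
    {"delta_pos":[119,62.6,0],"twist":0},
  ],
)

```text
time: 7.4
tool_pos: [0.5201, 0.3504, 0.2034]
orientation: [[-0.549, 0.836, 0.0], [0.836, 0.549, -0.001], [-0.001, -0.0, -1.0]]
ft_force: [0.2, -0.1, -1.6]
gripper_width: 0.391
grip_force: 40.3
```

```bash
python3 - <<'E'
from h import *
s=arm.sense();print(s["time"],s["tool_pos"],s["ft_force"],s["gripper_width"],s["grip_force"])
snap("w4");held("w4")
R=np.array(s["orientation"]);print((R.T@(np.array([.519,.3532,.165])-s["tool_pos"])*1000).round(2))
can("w4.npz")
E
```

```text
7.4 [0.52009959 0.35037978 0.20339705] [ 0.22890916 -0.09336116 -1.59460945] 0.39080889782957345 40.25858938694
flange in tool: n 10987 z0 3.1841460929376377 tilt deg x,y [-0.03883165  0.1326474 ]
circle in tool [1.11364824 0.1217856 ] 49.084615569944795 266 0.16317699005779637
[ 3.    0.64 38.39]
contour@collar [0.51715 0.35611] 0.05051 347 0.00656
contour@collar [0.48851 0.39961] 0.00143 12 0.00049
dark60 116 [0.50322 0.35759] 0.03169 112 0.00074
dark80 408 [0.51638 0.35467] 0.04496 407 0.00097
dark100 634 [0.51762 0.35413] 0.04617 628 0.00111
raised 930  [0.51891 0.35339] 0.04756 930 0.00132
```

View pics/w4.png

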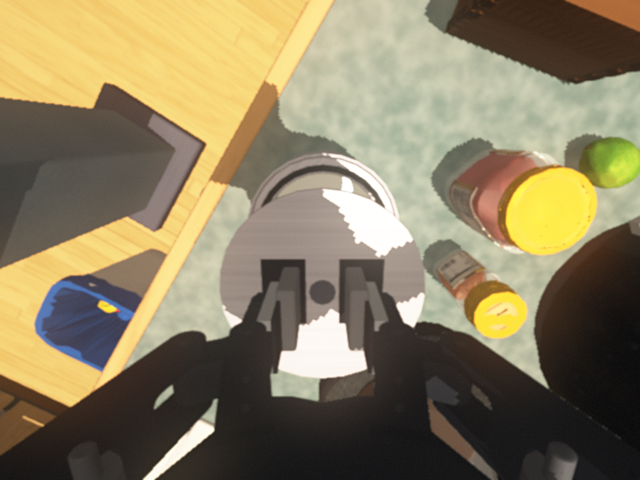

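The held cap (322,290) sits level above the canister (around 325,215), and the canister's position agrees with the earlier view. I'll correct the offset and come down to just above the seal.

Request:
arm_command(
  motion=[
    {"delta_pos":[1.2,0.3,12],"twist":0},
    {"delta_pos":[2.3,0.5,24],"twist":0},
    {"delta_pos":[2.3,0.5,35],"twist":0},
    {"delta_pos":[2.3,0.5,42],"twist":0},
    {"delta_pos":[2.3,0.5,42],"twist":0},
    {"delta_pos":[2.3,0.5,42],"twist":0},
  ],
)

```text
time: 8.05
tool_pos: [0.5183, 0.3549, 0.1612]
orientation: [[-0.551, 0.834, -0.0], [0.834, 0.551, -0.0], [-0.0, -0.0, -1.0]]
ft_force: [0.2, 0.1, -1.2]
gripper_width: 0.389
grip_force: 40.3
```

```bash
python3 - <<'E'
from h import *
s=arm.sense();print(s["time"],s["tool_pos"],s["ft_force"],s["gripper_width"])
snap("w5");held("w5");can("w5.npz")
R=np.array(s["orientation"]);print((R.T@(np.array([.519,.3533,.1])-s["tool_pos"])*1000).round(2))
E
```

```text
8.05 [0.51834737 0.3548519  0.16117405] [ 0.17621328  0.05698714 -1.15009778] 0.3892715919824304
flange in tool: n 10917 z0 3.1759694275033397 tilt deg x,y [-0.02022413  0.13772265]
circle in tool [1.12578909 0.07341925] 49.0648385782212 268 0.17349059491972718
contour@collar [0.51785 0.3546 ] 0.05233 388 0.00557
contour@collar [0.47892 0.39192] 0.00076 6 0.00011
dark60 97 [0.47848 0.37527] 0.00473 88 0.00205
dark80 367 [0.50401 0.366  ] 0.02899 335 0.00122
dark100 646 [0.51692 0.35485] 0.04552 621 0.0011
raised 780  [0.51893 0.35329] 0.04791 759 0.00122
[-1.65 -0.3  61.17]
```

Request:
arm_command(
  motion=[
    {"delta_pos":[-2,-0.4,0],"twist":0},
    {"delta_pos":[-2,-0.4,0],"twist":0},
    {"delta_pos":[-2,-0.4,0],"twist":0},
    {"delta_pos":[-2,-0.4,0],"twist":0},
    {"delta_pos":[-2,-0.4,0],"twist":0},
  ],
)

```text
time: 8.6
tool_pos: [0.5191, 0.353, 0.1614]
orientation: [[-0.551, 0.834, 0.0], [0.834, 0.551, 0.0], [0.0, 0.0, -1.0]]
ft_force: [0.5, -0.3, -0.2]
gripper_width: 0.392
grip_force: 40.3
```

Request:
arm_command(
  motion=[
    {"delta_pos":[0,0,2],"twist":0},
    {"delta_pos":[0,0,2],"twist":0},
    {"delta_pos":[0,0,2],"twist":0},
  ],
)

```text
time: 8.9
tool_pos: [0.519, 0.3529, 0.1592]
orientation: [[-0.551, 0.834, -0.0], [0.834, 0.551, -0.0], [-0.0, -0.0, -1.0]]
ft_force: [-0.3, -0.8, -1.9]
gripper_width: 0.39
grip_force: 40.3
```

Request:
arm_command(
  motion=[
    {"delta_pos":[-0.3,0,4],"twist":0},
    {"delta_pos":[-0.3,0,8],"twist":0},
    {"delta_pos":[-0.3,0,12],"twist":0},
    {"delta_pos":[-0.3,0,15],"twist":0},
    {"delta_pos":[-0.3,0,15],"twist":0},
  ],
)

```text
time: 9.4
tool_pos: [0.5189, 0.3525, 0.1435]
orientation: [[-0.551, 0.834, -0.001], [0.834, 0.551, -0.001], [-0.0, -0.001, -1.0]]
ft_force: [-0.0, -0.0, -1.4]
gripper_width: 0.393
grip_force: 40.3
```

Request:
arm_command(
  motion=[
    {"delta_pos":[0,0,2],"twist":0},
    {"delta_pos":[0,0,4],"twist":0},
    {"delta_pos":[0,0,5],"twist":0},
    {"delta_pos":[0,0,5],"twist":0},
  ],
)

```text
time: 9.8
tool_pos: [0.5192, 0.3527, 0.1392]
orientation: [[-0.551, 0.834, -0.0], [0.834, 0.551, -0.0], [-0.0, -0.0, -1.0]]
ft_force: [0.2, 0.2, -1.4]
gripper_width: 0.388
grip_force: 40.3
```

Request:
arm_command(
  motion=[
    {"delta_pos":[0,0,1.5],"twist":0},
    {"delta_pos":[0,0,3],"twist":0},
    {"delta_pos":[0,0,4.5],"twist":0},
    {"delta_pos":[0,0,6],"twist":0},
    {"delta_pos":[0,0,6],"twist":0},
  ],
)

```text
time: 10.3
tool_pos: [0.5191, 0.3526, 0.133]
orientation: [[-0.551, 0.834, -0.0], [0.834, 0.551, -0.0], [-0.0, -0.0, -1.0]]
ft_force: [1.7, 0.1, -1.6]
gripper_width: 0.39
grip_force: 40.3
```

Request:
arm_command(
  motion=[
    {"delta_pos":[0,0,2],"twist":0},
    {"delta_pos":[0,0,4],"twist":0},
    {"delta_pos":[0,0,6],"twist":0},
    {"delta_pos":[0,0,7],"twist":0},
    {"delta_pos":[0,0,7],"twist":0},
  ],
)

```text
time: 10.8
tool_pos: [0.5191, 0.3526, 0.1261]
orientation: [[-0.551, 0.834, -0.0], [0.834, 0.551, -0.0], [-0.0, -0.0, -1.0]]
ft_force: [0.4, 0.7, -1.0]
gripper_width: 0.393
grip_force: 40.3
```

Request:
arm_command(
  motion=[
    {"delta_pos":[0,0,2],"twist":0},
    {"delta_pos":[0,0,4],"twist":0},
    {"delta_pos":[0,0,6],"twist":0},
    {"delta_pos":[0,0,8],"twist":0},
    {"delta_pos":[0,0,9],"twist":0},
    {"delta_pos":[0,0,9],"twist":0},
  ],
)

```text
time: 11.4
tool_pos: [0.5192, 0.3526, 0.1171]
orientation: [[-0.551, 0.834, -0.0], [0.834, 0.551, -0.0], [-0.0, -0.0, -1.0]]
ft_force: [0.6, -1.4, -0.1]
gripper_width: 0.394
grip_force: 40.3
```

Request:
arm_command(
  motion=[
    {"delta_pos":[0,0,0.5],"twist":0},
    {"delta_pos":[0,0,1],"twist":0},
    {"delta_pos":[0,0,1.5],"twist":0},
    {"delta_pos":[0,0,1.5],"twist":0},
  ],
)

```text
time: 11.8
tool_pos: [0.5192, 0.3527, 0.1158]
orientation: [[-0.551, 0.834, -0.0], [0.834, 0.551, 0.0], [0.0, -0.0, -1.0]]
ft_force: [0.1, -0.1, -0.7]
gripper_width: 0.392
grip_force: 40.3
```

Request:
arm_command(
  motion=[
    {"delta_pos":[0,0,0.5],"twist":0},
    {"delta_pos":[0,0,1],"twist":0},
    {"delta_pos":[0,0,1.5],"twist":0},
    {"delta_pos":[0,0,1.5],"twist":0},
  ],
)

```text
time: 12.2
tool_pos: [0.5192, 0.3527, 0.1142]
orientation: [[-0.551, 0.834, -0.0], [0.834, 0.551, -0.0], [0.0, -0.0, -1.0]]
ft_force: [-0.5, -0.5, -1.3]
gripper_width: 0.393
grip_force: 40.3
```

Request:
arm_command(
  motion=[
    {"delta_pos":[0,0,0.5],"twist":0},
    {"delta_pos":[0,0,1],"twist":0},
    {"delta_pos":[0,0,1],"twist":0},
  ],
)

```text
time: 12.5
tool_pos: [0.5192, 0.3527, 0.1132]
orientation: [[-0.551, 0.834, -0.0], [0.834, 0.551, -0.0], [0.0, -0.0, -1.0]]
ft_force: [0.1, 0.5, -0.9]
gripper_width: 0.395
grip_force: 40.3
```

Request:
arm_command(
  motion=[
    {"delta_pos":[0,0,0.5],"twist":0},
    {"delta_pos":[0,0,1],"twist":0},
    {"delta_pos":[0,0,1],"twist":0},
  ],
)

```text
time: 12.8
tool_pos: [0.5193, 0.3527, 0.1124]
orientation: [[-0.551, 0.834, 0.0], [0.834, 0.551, 0.0], [-0.0, 0.0, -1.0]]
ft_force: [-0.8, -0.2, 0.1]
gripper_width: 0.392
grip_force: 40.3
```

Request:
arm_command(
  motion=[
    {"delta_pos":[0,0,0.3],"twist":0},
    {"delta_pos":[0,0,0.6],"twist":0},
    {"delta_pos":[0,0,0.6],"twist":0},
  ],
)

```text
time: 13.1
tool_pos: [0.5193, 0.3527, 0.112]
orientation: [[-0.551, 0.834, 0.0], [0.834, 0.551, 0.0], [0.0, 0.0, -1.0]]
ft_force: [-0.7, -0.5, 1.9]
gripper_width: 0.392
grip_force: 40.7
```

Request:
arm_command(
  motion=[
    {"delta_pos":[0,0,0.3],"twist":0},
    {"delta_pos":[0,0,0.6],"twist":0},
    {"delta_pos":[0,0,0.6],"twist":0},
  ],
)

```text
time: 13.4
tool_pos: [0.5194, 0.3528, 0.1115]
orientation: [[-0.551, 0.834, 0.0], [0.834, 0.551, 0.0], [0.0, 0.0, -1.0]]
ft_force: [-0.8, -0.3, 3.0]
gripper_width: 0.393
grip_force: 41.0
```

Request:
arm_command(
  motion=[
    {"delta_pos":[0,0,0.3],"twist":0},
    {"delta_pos":[0,0,0.7],"twist":0},
    {"delta_pos":[0,0,0.7],"twist":0},
    {"delta_pos":[0,0,0.7],"twist":0},
  ],
)

```text
time: 13.8
tool_pos: [0.5194, 0.3528, 0.1108]
orientation: [[-0.551, 0.834, 0.0], [0.834, 0.551, 0.0], [0.0, 0.0, -1.0]]
ft_force: [-1.9, -1.6, 4.5]
gripper_width: 0.391
grip_force: 41.3
```

Request:
arm_command(
  motion=[
    {"delta_pos":[0,0,0.3],"twist":0},
    {"delta_pos":[0,0,0.5],"twist":0},
    {"delta_pos":[0,0,0.5],"twist":0},
    {"delta_pos":[0,0,0.5],"twist":0},
  ],
)

```text
time: 14.2
tool_pos: [0.5194, 0.3528, 0.1104]
orientation: [[-0.551, 0.834, 0.0], [0.834, 0.551, 0.0], [0.0, 0.0, -1.0]]
ft_force: [-2.1, -1.4, 5.3]
gripper_width: 0.391
grip_force: 41.5
```

Request:
arm_command(
  motion=[
    {"delta_pos":[0,0,0.4],"twist":0},
    {"delta_pos":[0,0,0.7],"twist":0},
    {"delta_pos":[0,0,0.7],"twist":0},
    {"delta_pos":[0,0,0.7],"twist":0},
  ],
)

```text
time: 14.6
tool_pos: [0.5194, 0.3528, 0.11]
orientation: [[-0.551, 0.834, 0.0], [0.834, 0.551, 0.0], [0.0, 0.001, -1.0]]
ft_force: [-2.5, -1.2, 7.3]
gripper_width: 0.393
grip_force: 41.7
```

Request:
arm_command(
  motion=[
    {"delta_pos":[0,0,0.4],"twist":0},
    {"delta_pos":[0,0,0.4],"twist":0},
    {"delta_pos":[0,0,0.4],"twist":0},
    {"delta_pos":[0,0,0],"twist":0},
    {"delta_pos":[0,0,0],"twist":0},
  ],
  grip=66,
)

```text
time: 15.1
tool_pos: [0.5192, 0.3527, 0.109]
orientation: [[-0.551, 0.834, -0.0], [0.834, 0.551, -0.0], [-0.0, -0.0, -1.0]]
ft_force: [-0.8, 0.3, -0.2]
gripper_width: 0.774
grip_force: 0.0
```

```bash
python3 - <<'E'
from h import *
s=arm.sense();print(s["time"],s["tool_pos"],s["ft_force"],s["gripper_width"],s["grip_force"])
snap("w6");held("w6");d=dict(np.load("w6.npz"));W=cloud(d,d)
a=cv2.imread("pics/w6.png");b=cams.get_image("scene")["image"][:,:,::-1][150:270,210:330]
cv2.imwrite("pics/c6.png",cv2.resize(np.hstack([a[:,120:520],cv2.resize(np.ascontiguousarray(b),(480,480))]),(800,436)))
E
```

```text
15.1 [0.51923683 0.3526953  0.10900532] [-0.78231973  0.30915503 -0.1792404 ] 0.7735338305158943 0.0
flange in tool: n 12459 z0 -0.9651769929893864 tilt deg x,y [4.75330014 0.03954305]
circle in tool [ 5.65873281 -0.03573906] 51.21354206063568 317 0.21381691792144053
```

View pics/c6.png

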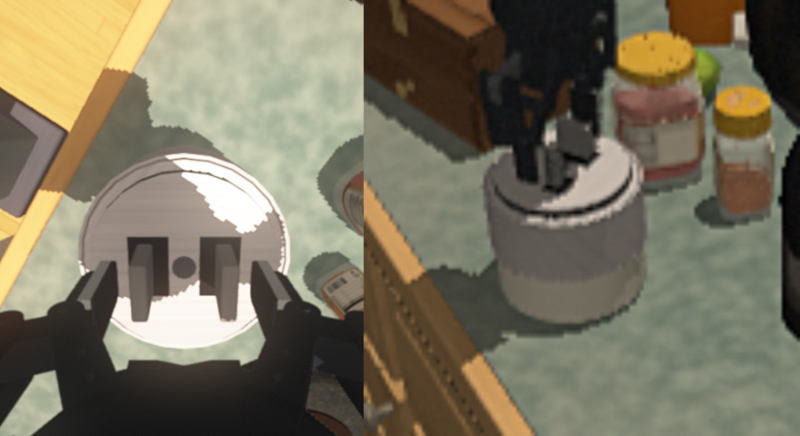

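The fingers have let go and the cap appears seated. I'll back off straight up and check that it is level and that the ears have sprung out.

Request:
arm_command(
  motion=[
    {"delta_pos":[0,0,-10],"twist":0},
    {"delta_pos":[0,0,-25],"twist":0},
    {"delta_pos":[0,0,-50],"twist":0},
    {"delta_pos":[0,0,-80],"twist":0},
    {"delta_pos":[0,0,-110],"twist":0},
    {"delta_pos":[0,0,-140],"twist":0},
    {"delta_pos":[0,0,-140],"twist":0},
    {"delta_pos":[0,0,-140],"twist":0},
  ],
)

```text
time: 16.0
tool_pos: [0.5199, 0.353, 0.2515]
orientation: [[-0.551, 0.834, 0.003], [0.834, 0.551, 0.002], [0.0, 0.004, -1.0]]
ft_force: [0.3, 0.4, -0.5]
gripper_width: 0.774
grip_force: 0.0
```

```bash
python3 - <<'E'
from h import *
snap("w7");d=dict(np.load("w7.npz"));W=cloud(d,d);z=W[...,2]
print(d["tool_pos"],d["ft_force"],arm.sense()["time"])
c0=np.array([.519,.3533]);rr=np.hypot(W[...,0]-c0[0],W[...,1]-c0[1])
print("hist",np.histogram(z[rr<.062],np.arange(.09,.145,.003)))
m=(rr<.046)&(z<.112)&(z>.09);q=W[m]
for _ in range(4):
    A=np.c_[q[:,:2]-c0,np.ones(len(q))];c=np.linalg.lstsq(A,q[:,2],rcond=None)[0];e=q[:,2]-A@c;q=q[abs(e)<max(2*e.std(),.001)]
print("flange z",c[2],"tilt",np.degrees(c[:2]),len(q))
mc=(rr>.0535)&(rr<.0575)&(z>.085)&(z<.112);q=W[mc];A=np.c_[q[:,:2]-c0,np.ones(len(q))];cc=np.linalg.lstsq(A,q[:,2],rcond=None)[0];print("collar",cc[2],np.degrees(cc[:2]),np.median(q[:,2]))
R=d["orientation"];T=d["T_tool_cam"];K=d["K"];M=R@T[:3,:3];o=R@T[:3,3]+d["tool_pos"]
ear=(rr<.04)&(z>.125)&(z<.145);n,lab=cv2.connectedComponents(ear.astype(np.uint8))
h=c[2]+.028;print("ear z",np.median(z[ear]))
def P(uv):
    r=np.c_[(uv-K[[0,1],[2,2]])/K[[0,1],[0,1]],np.ones(len(uv))]@M.T;return (o+r*((h-o[2])/r[:,2])[:,None])[:,:2]
q=P(np.argwhere(ear)[:,::-1].astype(float));print(cv2.minAreaRect((q*1000).astype(np.float32)))
ce=[P(np.argwhere(lab==i)[:,::-1].astype(float)).mean(0) for i in range(1,n) if (lab==i).sum()>80]
if len(ce)==2: print("sep",np.hypot(*(ce[1]-ce[0])),(ce[0]+ce[1])/2)
# canister outer
cv2.imwrite("pics/c7.png",cv2.resize(d["image"][:,:,::-1][100:340,160:480],(800,600),interpolation=cv2.INTER_CUBIC))
E
```

```text
[0.51985998 0.35301963 0.25148451] [ 0.30369886  0.37061224 -0.46275693] 16.05
hist (array([  35,   51,  563, 2197,   43, 3455, 5312,   11,   13,   27,   40,
         29,   24,   19,   73,  613,    1,    0]), array([0.09 , 0.093, 0.096, 0.099, 0.102, 0.105, 0.108, 0.111, 0.114,
       0.117, 0.12 , 0.123, 0.126, 0.129, 0.132, 0.135, 0.138, 0.141,
       0.144]))
flange z 0.1082097467901733 tilt [-0.00525045  0.00757963] 6563
collar 0.09909468650393209 [ 0.11709114 -0.21606757] 0.09942724373567693
ear z 0.13591824358775073
((518.373291015625, 354.3175048828125), (47.895050048828125, 29.090850830078125), 33.35393524169922)
sep 0.03941712356724914 [0.51827632 0.3545339 ]
```

View pics/c7.png

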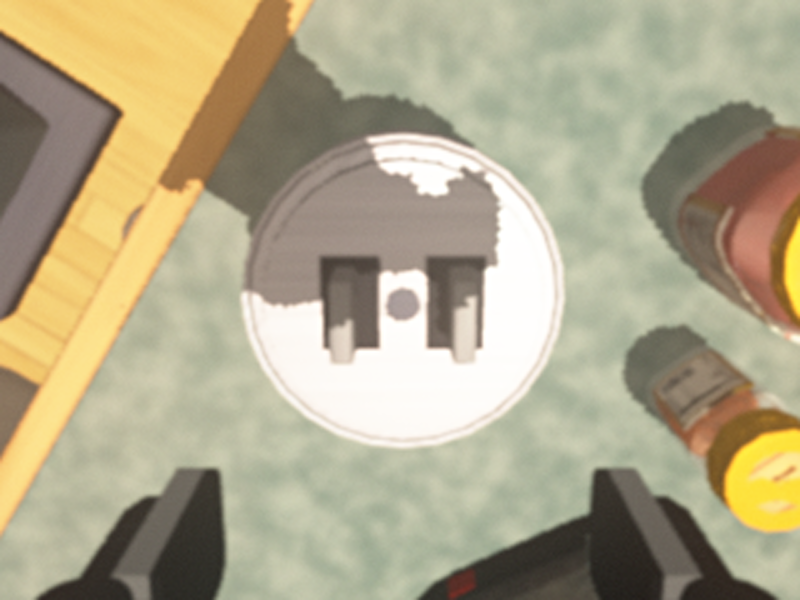

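The picture shows the cap centred on the canister, with its pin at about (403,303) and the ears at about (342,310) and (465,310). The flange is level to within 0.01°. The ears span 47.9 mm against 48 mm when free, so both hooks have sprung fully out under the rim. Bystanders are undisturbed.

```bash
python3 -c "
from cell import arm
print(arm.finish_job())"
```

```text
the job is handed in; nothing more can be done
None
```

The cap is locked on the canister and level, with both tabs sprung fully out under the rim; peak seal load was about 8.5 N, and I handed the job in at about 16 s.

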